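# Unplug the blow-off nozzle from the bench air coupler

## Robot

A 7-joint arm with a two-finger parallel gripper is mounted at the origin on the work surface. World frame = base frame: x ahead of the robot, y to its left, z up, the work surface at z = 0. Lengths are in m, angles in rad, forces in N, time in s.
With the tool pointing down it reaches from about 0.425 to 0.975 m from the base axis. Payload 16.7 kg.
Tool frame: the origin (TCP) lies midway between the tips of the shut fingers; the grasp point (between the pads) lies manip.tcp_to_grasp behind it (manip.tcp_to_grasp is the distance from the TCP to the grasp point, in m); z points along the fingers, y is the line along which they close (so a half turn about z gives the same grasp; the last joint's range is limited). The gripper opens to 85 mm and grips with 20 to 120 N. Pads are 22 mm wide; open, the fingers measure 114 mm over their backs; the gripper's body (76 mm by 85 mm) begins 54 mm behind the grasp point. The pads swing forward as they close: fully open they stand 13 mm farther back than shut.
Start: joints at [1.032, 0.426, 0.074, 1.606, -0.034, 1.111, -0.067], TCP at [0.256, -0.625, 0.231] pointing down, gripper open.
Joint ranges: [-2.85, 2.85], [-0.5, 2.14], [-1.23, 1.37], [0.21, 2.46], [-1.02, 4.16], [0.16, 2.05], [-2.73, 2.73]. Speed limits (rad/s): [1.89, 1.89, 2.39, 2.39, 3.01, 3.01, 3.01].

## Interface

Orientations are given as a rotation vector (axis times angle).
In Python, from station import manip gives the robot as it stands. Calls block until the motion is done:
- manip.move_to(position, orientation): joint-space move of the TCP to a pose.
- manip.move_l(position, speed=0.15, rot=None, f_stop=None): straight line of the TCP; rot=None keeps the orientation; speed is the mean speed in m/s. With f_stop (N) it stops when the force on the tool has changed by that much, and returns True; else False.
- manip.move_j(angles): joint-space move.
- manip.let_go() and manip.grasp(effort=None): open the fingers fully, or close them until they stop; effort is the grip in N (None keeps the last).
- manip.pause(seconds).
- manip.ik(position, orientation): joint angles nearest the present ones, or None.
- manip.read_state(): the state.
- manip.capture(name): name is "scene" or "top" or "wrist"; returns a dict with "image" (480x640x3 uint8, red, green, blue), "depth" (480x640 float32, m along the optical axis (not along the pixel's ray), 0 where there is no reading), "K" (3x3 intrinsics, pixels), "R" (3x3) and "t" (3): a world point X has camera coordinates R X + t; the wrist camera has in their place "tool_from_camera" (4x4, takes a point from camera to tool coordinates, whose origin is the TCP and whose axes are the flange's). Camera axes: x right, y down, z forward; pixel columns grow to the right and rows downward; lengths in m; the calibration is good to about 2 mm. A picture is of the moment at which its call begins: read the wrist's pose just before it.
A pose or a line that the arm cannot do raises manip.IKError and nothing moves.
- manip.hand_in(): hands the job in; it is judged then, once.
The state is a dict: "t": time; "joint_positions": joint angles; "joint_velocities": joint speeds; "joint_efforts": joint torques, N m; "eef_pos": TCP position; "tcp_rot": TCP orientation; "ft_force": force on the tool from outside, world axes, zero at the start; "moment": the same for the moment, N m; "grip_width": finger opening in m; "grip_force": force on a finger pad.
Only numpy, scipy, OpenCV 4.12 (cv2) and the standard library are available. Lean on these libraries where they do the work, as an engineer would, in place of code of your own. Each camera call takes 0.05 s, during which the arm holds its last target. There are 200 camera calls.

## Task

Unplug the blue blow-off nozzle from the quick coupler of the bench air outlet: pull the coupler's spring sleeve back until the nozzle is kicked loose, let the sleeve spring fully forward again, then draw the nozzle out and lay it flat inside the green cork-lined tray. Do not let the nozzle fall, and leave the toys and tools on the bench where they are.

Things in the scene. Friction and masses are not known exactly. Their poses are not given: they have to be found in the camera images.
- outlet: Bench air outlet, bolted down: steel foot 110 x 100 mm, aluminium block 60 x 56 mm (top 112 mm up) with a gauge on its -y side and a brass valve with red lever behind (-x); a quick coupler sticks out level in front. Origin: on the bench under the block's middle. +x is the coupler's axis, out of its mouth; z up. Block front at x = 30 mm, coupler hexagon 40 to 60, mouth 138 mm.
- coupler_mouth (a point): Centre of the coupler's mouth, on its axis, 85 mm above the bench; axes as outlet. The bore is 19.4 mm across and 48 mm deep. Under the coupler there are 65 mm of clear air, and nothing stands beside it.
- sleeve_waist (a point): Steel spring sleeve of the coupler, round, 56 mm long; this point is on the axis at the middle of its knurled waist, moves with it, and lies 30.5 mm behind the mouth when forward. Waist 34 mm across, 34 mm long, between two collars 40 mm across. Axes as outlet: pull it towards -x. It can be pinched across the waist from straight above.
- sleeve (a joint): How far the sleeve is pulled back, m: 0 forward, 0.014 at the rear stop. Its spring resists with 8 N at first, 15 N fully back. By 0.010 the lock is open and a valve spring kicks the nozzle about 16 mm out within half a second; let go, the sleeve springs forward to 0 by itself.
- nozzle_grip (a point): Blow-off nozzle, 165 mm long, 0.10 to 0.22 kg, locked in the coupler at first. Point: centre of its blue round grip (26 mm across, 65 mm long, x = -30 to +35 mm), on the axis. x runs from the plug to the tip, out of the coupler. Locked, this point is 42 mm in front of the mouth; kicked loose, about 58 mm, drooping some 3 degrees, and it stays so until drawn out along x.
- nozzle_tip (a point): End of the nozzle's brass tip, 78 mm along +x from nozzle_grip. The tip thins from 24 to 8 mm across.
- nozzle_tail (a point): Rear end of the nozzle's steel plug, 86.5 mm along -x from nozzle_grip. The plug is 18 mm across; between plug and grip (x = -38 to -30 mm) is a hexagon 27 mm across the flats. Kicked loose, the plug still rests about 28 mm deep in the mouth.
- tray: Green tool tray lined with cork, immovable: outside 270 (x) x 150 (y) x 28 mm high, walls 5 mm, the cork floor 7 mm above the bench. Origin: centre of its underside, on the bench; z up.
- tray_floor (a point): Centre of the tray's cork floor, 7 mm above the bench; axes as tray.
- rocket: Bystander: chrome tin toy rocket standing on three red fins, 172 mm high, 100 mm over the fins. Origin at its foot.
- ladybird: Bystander: red tin ladybird with black spots on four wheels, 90 mm long, 45 mm high. Origin on the bench under its middle.
- nut_driver: Bystander: nut driver with orange grip and steel socket, lying along its own x, 195 mm long, 28 mm high. Origin on the bench under its middle.
- crank: Bystander: aluminium crank handle lying flat, 115 mm long, its black knob upright, 49 mm high. Origin on the bench under the middle.
There are look-alikes about, which are no part of the job. What is shaped like the part that bears nozzle_grip but purple or red is not meant.

How it is judged:
By the outcome, as a careful person would: the job done as asked, in the order asked, and still so for the second after the job is handed in, with the robot touching nothing.
It also fails if it takes over 51 s, if anything falls off the work surface, if the arm or the gripper's body presses on something with over 40 N, if the wrist force passes 120 N, or if a joint passes its speed limit or range.

## Working session

There is one attempt and no reset: what is moved stays moved. The work goes in short steps, each a Python script; the robot and the scene stay as the last script left them, time stands still between calls to the robot, and variables do not carry over. Pictures are saved under pics/ and viewed, at most 10 in all, crops included, and the job is handed in when it is done.

```bash
mkdir -p pics; ls; python3 - <<'E'
from station import manip
import numpy as np,cv2
for n in("scene","top"):
    c=manip.capture(n); np.savez(f"{n}.npz",**{k:v for k,v in c.items()})
    cv2.imwrite(f"pics/{n}.png",c["image"][:,:,::-1])
    print(n,c["K"].round(1).tolist(),(-c["R"].T@c["t"]).round(3), (c["depth"]>0).mean())
print(manip.tcp_to_grasp,manip.read_state())
E
```

```text
pics
scene [[551.6, 0.0, 323.6], [0.0, 551.6, 241.4], [0.0, 0.0, 1.0]] [1.047 0.399 1.041] 0.9961197916666666
top [[504.4, 0.0, 328.9], [0.0, 504.4, 241.5], [0.0, 0.0, 1.0]] [ 0.447 -0.044  1.302] 0.9958528645833333
0.0187 {'t': 0.1, 'joint_positions': array([ 1.03251844,  0.4266507 ,  0.07386456,  1.60650909, -0.03409251,
        1.11078379, -0.06710354]), 'joint_velocities': array([ 0.00183661, -0.00191832,  0.00124691, -0.00136895,  0.00052107,
       -0.00240406, -0.00207256]), 'joint_efforts': array([ 8.02939438e-03, -9.51526165e+01,  3.77126858e+00, -4.64400101e+01,
        1.97140285e-02,  6.40970335e-03,  7.34679338e-05]), 'eef_pos': array([ 0.25570323, -0.6243218 ,  0.23070844]), 'tcp_rot': array([-3.08140497e+00, -6.06585429e-01,  4.62895656e-04]), 'ft_force': array([ 0.07666539, -0.46987274,  0.08515846]), 'moment': array([ 0.02661693, -0.05424395,  0.01982528]), 'grip_force': 0.0, 'grip_width': 0.0855875477812844}
```

View pics/scene.png

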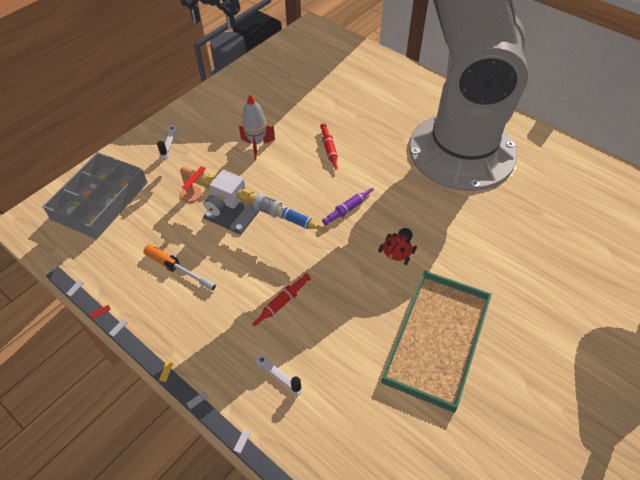

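View pics/top.png

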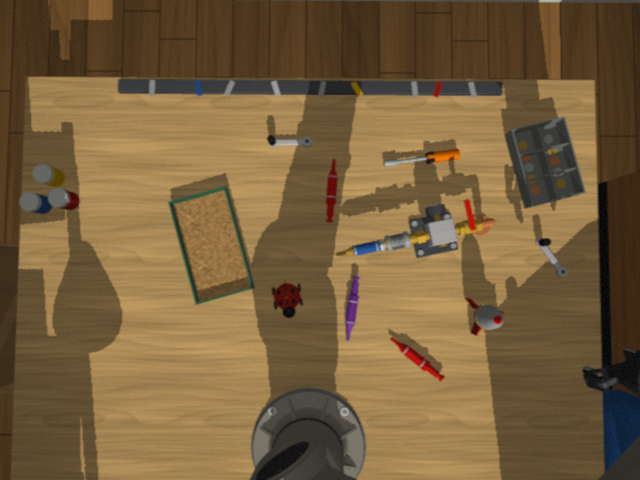

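The top view shows the outlet block at (440,232), the sleeve at about (398,241), the blue grip at (367,248) and the brass tip at (338,253). The tray is at (211,244). The purple look-alike is at (352,308) and the red ones at (332,190) and (416,357). Next I'll measure these.

```bash
cat >h.py <<'E'
import numpy as np,cv2
def ray(c,uv,z):
    uv=np.atleast_2d(uv).astype(float); d=np.c_[uv,np.ones(len(uv))]@np.linalg.inv(c["K"]).T@c["R"]
    o=-c["R"].T@c["t"]; return o+d*((z-o[2])/d[:,2])[:,None]
def pts(c,mask):
    v,u=np.nonzero(mask&(c["depth"]>0)); z=c["depth"][v,u]
    p=(np.c_[u,v,np.ones(len(u))]@np.linalg.inv(c["K"]).T)*z[:,None]
    return (p-c["t"])@c["R"],np.c_[u,v]
def hsv(c): return cv2.cvtColor(c["image"],cv2.COLOR_RGB2HSV)
def box(m,x0,x1,y0,y1):
    r=np.zeros_like(m);r[y0:y1,x0:x1]=m[y0:y1,x0:x1];return r
E
python3 - <<'E'
from h import *
top=dict(np.load("top.npz"));sc=dict(np.load("scene.npz"))
for n,c,b in(("top",top,(325,420,225,270)),("scene",sc,(240,330,185,240))):
    h=hsv(c)
    bl=box(cv2.inRange(h,(98,120,60),(118,255,255))>0,*b)
    P,uv=pts(c,bl); print(n,"blue",len(P),uv.mean(0).round(1),P.mean(0).round(4),"zmax",P[:,2].max().round(3))
    r=ray(c,uv,0.085); print(" ray@.085 mean",r.mean(0).round(4))
    a=np.ones(bl.shape,bool); a=box(a,*b); P,uv=pts(c,a); k=(P[:,2]>.07)&(P[:,2]<.115); q=ray(c,uv[k],.085)[:,:2]
    m=q.mean(0);w,V=np.linalg.eigh(np.cov((q-m).T)); d=V[:,1]; d*=np.sign(d[1]); s=(q-m)@d
    print(" axis",m.round(4),d.round(4),np.degrees(np.arctan2(d[1],d[0])).round(2),"tip",(m+d*s.max()).round(4),"halfwidth",np.ptp((q-m)@V[:,0]).round(3))
# tray
for n,c,b in(("top",top,(160,262,180,310)),("scene",sc,(370,500,265,415))):
    g=box(cv2.inRange(hsv(c),(65,60,25),(95,255,255))>0,*b)
    P,uv=pts(c,g); k=P[:,2]>.022
    R=cv2.minAreaRect(ray(c,uv[k],.028)[:,:2].astype(np.float32)); print(n,"tray",k.sum(),R,P[k,2].max().round(3))
# block top
P,uv=pts(top,box(np.ones((480,640),bool),415,470,205,260)); k=(P[:,2]>.105)&(P[:,2]<.118)
print("block",k.sum(),P[k].mean(0).round(4),cv2.minAreaRect(P[k,:2].astype(np.float32)))
E
```

```text
top blue 172 [366.  247.9] [ 0.499  -0.1381  0.0943] zmax 0.102
 ray@.085 mean [ 0.4994 -0.1388  0.085 ]
 axis [ 0.5095 -0.1816] [-0.2121  0.9773] 102.24 tip [ 0.484  -0.0645] halfwidth 0.039
scene blue 212 [295.4 217. ] [ 0.5013 -0.1393  0.0925] zmax 0.099
 ray@.085 mean [ 0.497  -0.1436  0.085 ]
 axis [ 0.5074 -0.1933] [-0.1711  0.9853] 99.85 tip [ 0.4853 -0.066 ] halfwidth 0.049
top tray 342 ((0.5095273852348328, 0.24951142072677612), (0.26611167192459106, 0.14804498851299286), 16.167747497558594) 0.036
scene tray 960 ((0.5070204734802246, 0.24958398938179016), (0.27263596653938293, 0.14806801080703735), 16.0330753326416) 0.034
block 751 [ 0.5477 -0.3192  0.1119] ((0.5533878207206726, -0.31999605894088745), (0.1222124993801117, 0.0961243137717247), 89.47492218017578)
```

```bash
cat >>h.py <<'E'
from scipy.spatial.transform import Rotation as Ro
def rv(yaw,pitch=0):   # tool down, tool x along yaw; pitch>0 lowers tool x end
    x=np.array([np.cos(yaw),np.sin(yaw),0]); z=np.array([0,0,-1.]); y=np.cross(z,x)
    return (Ro.from_rotvec(y*pitch)*Ro.from_matrix(np.c_[x,y,z])).as_rotvec()
def wrist(manip):
    s=manip.read_state(); c=manip.capture("wrist"); T=np.eye(4); T[:3,:3]=Ro.from_rotvec(s["tcp_rot"]).as_matrix();T[:3,3]=s["eef_pos"]
    W=np.linalg.inv(T@c["tool_from_camera"]); c["R"]=W[:3,:3];c["t"]=W[:3,3]; return c
E
python3 - <<'E'
from station import manip
from h import *
th=np.radians(102); P=[.515,-.19,.30]
best=[]
for y in(th,th+np.pi):
    q=manip.ik(P,rv(y)); print(q)
    q2=[manip.ik([.508,.25,.15],rv(np.radians(16)+k*np.pi)) for k in(0,1)]; 
    if q is not None: best.append((abs(q[6]),y))
print([None if q is None else q.round(2) for q in q2])
y=min(best)[1]; manip.move_to(P,rv(y)); print(np.degrees(y))
c=wrist(manip); np.savez("w1.npz",**c); cv2.imwrite("pics/w1.png",c["image"][:,:,::-1])
s=manip.read_state();print(s["t"],s["eef_pos"],(-c["R"].T@c["t"]).round(3))
E
```

```text
[ 0.58930224  0.18873685 -0.40417397  1.78541707  0.07977104  1.18344356
  0.37081868]
[ 0.20352173  0.16258527  0.03703447  1.80750745 -0.00650485  1.17161704
 -2.68955669]
[array([ 0.04,  0.44, -0.77,  1.89,  0.37,  0.95, -2.19]), array([ 0.28,  0.59, -1.13,  1.88,  0.61,  1.07,  0.75])]
102.0
2.0 [ 0.51464778 -0.19130336  0.29968546] [ 0.5   -0.121  0.443]
```

View pics/w1.png

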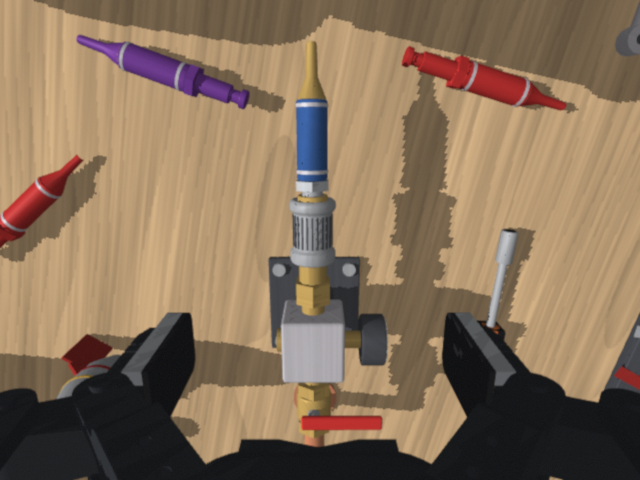

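The wrist view shows the tip at (312,43), the blue grip at rows 100–180, the sleeve at rows 198–265 with its waist centre near (313,231), and the block at (313,342). Everything is aligned with image column 313.

```bash
python3 - <<'E'
from h import *
c=dict(np.load("w1.npz"))
bl=box(cv2.inRange(hsv(c),(98,120,60),(118,255,255))>0,280,350,80,195)
P,uv=pts(c,bl); g=ray(c,uv,.085); q=g[:,:2]; 
D=[]
for r in (45,60,110,140,170,):  # silhouette midline from depth
    P,uv=pts(c,box(np.ones(bl.shape,bool),260,365,r,r+1)); k=P[:,2]>.07; D.append(uv[k].mean(0)); print(r,D[-1],np.ptp(uv[k,0]))
for r in (206,225,240,258):
    P,uv=pts(c,box(np.ones(bl.shape,bool),260,365,r,r+1)); k=P[:,2]>.07; D.append(uv[k].mean(0)); print(r,D[-1],np.ptp(uv[k,0]),P[k,2].max())
A=ray(c,D,.085)[:,:2]; m=A.mean(0); V=np.linalg.svd(A-m)[2][0]; V*=np.sign(V[1]); print("axis",m,V,np.degrees(np.arctan2(V[1],V[0])),((A-m)@[V[1],-V[0]]).round(4))
tip=ray(c,[312,42],.085)[0,:2]; print("tip",tip)
print("blue",q.mean(0), "d tip-blue",(tip-q.mean(0))@V, "blue len",np.ptp((q-m)@V))
for r in(198,215,216,248,265): print(r,(tip-ray(c,[313,r],.1)[0,:2])@V)
P,uv=pts(c,box(np.ones(bl.shape,bool),270,355,290,395));k=abs(P[:,2]-.112)<.004
R=cv2.minAreaRect(P[k,:2].astype(np.float32));print("block",R,(tip-R[0])@V,(R[0]-m)@[V[1],-V[0]])
E
```

```text
45 [311.  45.] 10
60 [311.5  60. ] 11
110 [311.5 110. ] 31
140 [312. 140.] 30
170 [312. 170.] 30
206 [312.5 206. ] 45 0.10548233611921254
225 [312.5 225. ] 39 0.10406670710848025
240 [312.5 240. ] 39 0.10417978367290376
258 [312.81818182 258.        ] 44 0.10591565394339549
axis [ 0.50278825 -0.15969167] [-0.20872264  0.97797488] 102.04750617209706 [-0.0001  0.0002 -0.0001  0.0001 -0.0001  0.0001 -0.     -0.0001  0.0001]
tip [ 0.483735  -0.0672087]
blue [ 0.498012   -0.13992351] d tip-blue 0.07409319458734462 blue len 0.06433231658056761
198 0.11959832704795441
215 0.13388222449965756
216 0.1347327902534284
248 0.16257848750856976
265 0.1778840793180458
block ((0.5364645719528198, -0.31778445839881897), (0.05577012524008751, 0.05998487025499344), 12.515865325927734) 0.25606265209980006 -6.294514606987832e-05
```

```bash
cat >>h.py <<'E'
V=np.array([-0.2087,0.9780,0]); O=np.array([.5365,-.3178,0]); YAW=np.radians(102.05)
def ax(s,z): return O+V*s+[0,0,z]
E
python3 - <<'E'
from station import manip
from h import *
def st(n):
    s=manip.read_state(); print(n,round(s["t"],2),"s=%.4f"%((s["eef_pos"]-O)@V),s["eef_pos"].round(4),"Fax %.1f"%(s["ft_force"]@V),s["ft_force"].round(1),round(s["grip_width"],4),round(s["grip_force"],1))
manip.move_to(ax(.105,.15),rv(YAW)); st("above")
print(manip.move_l(ax(.105,.0663),speed=.08,f_stop=8)); st("down")
manip.grasp(60); st("grip")
manip.move_l(ax(.092,.0663),speed=.03); st("pull"); manip.pause(.6); st("held")
c=wrist(manip); cv2.imwrite("pics/w2.png",c["image"][:,:,::-1])
c=manip.capture("top"); P,uv=pts(c,box(cv2.inRange(hsv(c),(98,120,60),(118,255,255))>0,325,420,225,270)); print("blue top",uv.mean(0),"before 366.0 247.9")
E
```

```text
above 2.66 s=0.1047 [ 0.5153 -0.2153  0.151 ] Fax -0.3 [ 1.1 -0.1  1.2] 0.0857 0.0
False
down 3.86 s=0.1048 [ 0.5149 -0.2152  0.0668] Fax -0.7 [ 0.6 -0.6 -0.8] 0.0856 0.0
grip 4.39 s=0.1050 [ 0.5143 -0.2152  0.0667] Fax 1.5 [-5.   0.5  9.5] 0.0321 58.6
pull 4.97 s=0.0939 [ 0.5166 -0.2261  0.0666] Fax 14.2 [-9.4 12.5 16.1] 0.0327 59.2
held 5.58 s=0.0940 [ 0.5166 -0.226   0.0666] Fax 13.5 [-9.7 11.7 16.1] 0.0321 59.1
blue top [359.21965318 249.22543353] before 366.0 247.9
```

View pics/w2.png

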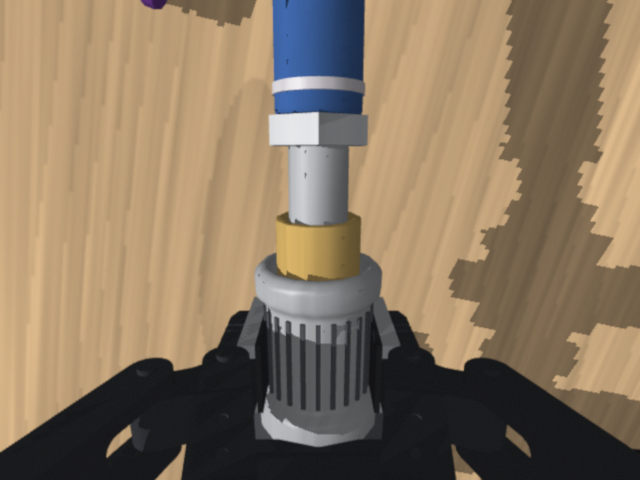

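The nozzle has kicked out by about 16 mm: the bare plug shows at rows 145–225 and the hexagon sits at row 130. Next I'll let the sleeve forward, release it and look at the loose nozzle.

```bash
cat >>h.py <<'E'
def st(manip,n):
    s=manip.read_state(); print(n,round(s["t"],2),"s=%.4f"%((s["eef_pos"]-O)@V),s["eef_pos"].round(4),"Fax %.1f"%(s["ft_force"]@V),s["ft_force"].round(1),round(s["grip_width"],4),round(s["grip_force"],1))
E
python3 - <<'E'
from station import manip
from h import *
manip.move_l(ax(.1055,.0663),speed=.04); st(manip,"fwd")
manip.let_go(); st(manip,"open")
manip.move_l(ax(.1055,.17),speed=.15)
manip.move_l(ax(.150,.21),speed=.15)
c=wrist(manip); np.savez("w3.npz",**c); cv2.imwrite("pics/w3.png",c["image"][:,:,::-1]); st(manip,"up")
P,uv=pts(c,np.ones((480,640),bool)); s=(P-O)@V; l=(P-O)@[V[1],-V[0],0]
for a in np.arange(.12,.28,.01):
    k=(abs(s-a)<.002)&(abs(l)<.03)&(P[:,2]>.05); 
    if k.sum()>3: print(a.round(3),"zmax %.4f l %.4f w %.4f"%(np.percentile(P[k,2],97),(l[k].max()+l[k].min())/2,np.ptp(l[k])))
b=(abs(l)<.03)&(P[:,2]>.06); h=hsv(c)[uv[:,1],uv[:,0]]; bl=b&(h[:,0]>98)&(h[:,0]<118)&(h[:,1]>120)
print("blue s range",np.percentile(s[bl],[.5,99.5]),"front",s[b].max())
E
```

```text
fwd 6.17 s=0.1050 [ 0.5143 -0.2152  0.0667] Fax -1.4 [-3.6 -2.2  7.3] 0.0323 60.2
open 6.73 s=0.1055 [ 0.5145 -0.2146  0.0663] Fax 0.1 [-0.   0.1  0.5] 0.0851 0.0
up 8.18 s=0.1494 [ 0.5049 -0.1718  0.2094] Fax -0.1 [ 0.2 -0.1 -0.8] 0.0851 0.0
0.12 zmax 0.1032 l 0.0003 w 0.0344
0.13 zmax 0.1056 l 0.0003 w 0.0394
0.14 zmax 0.0940 l -0.0001 w 0.0173
0.15 zmax 0.0933 l -0.0001 w 0.0171
0.16 zmax 0.2936 l 0.0001 w 0.0422
0.17 zmax 0.3019 l -0.0002 w 0.0576
0.18 zmax 0.0943 l 0.0003 w 0.0251
0.19 zmax 0.0938 l 0.0003 w 0.0248
0.2 zmax 0.0928 l 0.0003 w 0.0245
0.21 zmax 0.0921 l -0.0002 w 0.0252
0.22 zmax 0.0913 l -0.0002 w 0.0249
0.23 zmax 0.0904 l -0.0001 w 0.0248
0.24 zmax 0.0854 l -0.0001 w 0.0172
0.25 zmax 0.0810 l 0.0002 w 0.0091
0.26 zmax 0.0805 l -0.0001 w 0.0085
0.27 zmax 0.0792 l 0.0002 w 0.0078
blue s range [0.16727681 0.23014464] front 0.2735151266154662
```

View pics/w3.png

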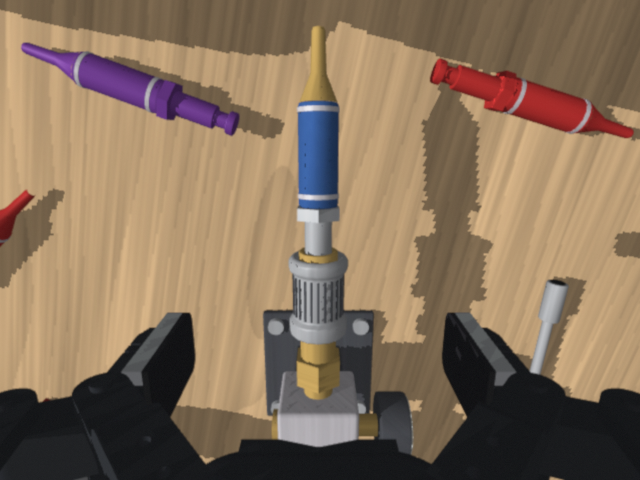

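The sleeve is fully forward with its front at row 255, and the loose nozzle droops about 4°. Its grip centre is at s≈0.196 with the axis at z≈0.080. Next I'll grasp it shallow, so the fingertips clear the cork later, and draw it out.

```bash
python3 - <<'E'
from station import manip
from h import *
r=rv(YAW,-np.radians(4))
manip.move_to(ax(.196,.15),r)
print(manip.move_l(ax(.196,.069),speed=.08,f_stop=8)); st(manip,"down")
manip.grasp(50); st(manip,"grip")
print(manip.move_l(ax(.216,.069),speed=.03,f_stop=25)); st(manip,"p1")
print(manip.move_l(ax(.256,.069),speed=.05,f_stop=25)); st(manip,"p2")
manip.move_l(ax(.26,.17),speed=.12,rot=rv(YAW)); st(manip,"lift")
c=wrist(manip); cv2.imwrite("pics/w4.png",c["image"][:,:,::-1]); 
q=[manip.ik([.508,.25,z],rv(np.radians(16.1)+np.pi)) for z in(.1,.011)];print(q, manip.read_state()["joint_positions"].round(2))
q=[manip.ik([.508,.25,z],rv(np.radians(16.1))) for z in(.1,.011)];print(q)
E
```

```text
False
down 9.75 s=0.1959 [ 0.4959 -0.1261  0.0694] Fax 0.1 [ 0.2  0.2 -0.8] 0.0854 0.0
grip 10.33 s=0.1959 [ 0.4956 -0.1262  0.0691] Fax -0.2 [-0.3 -0.3  0.9] 0.0244 48.9
False
p1 11.15 s=0.2159 [ 0.4914 -0.1066  0.069 ] Fax -0.5 [ 1.1 -0.3 -1.5] 0.0244 49.1
False
p2 12.1 s=0.2558 [ 0.4831 -0.0677  0.069 ] Fax 0.1 [ 0.5  0.2 -1.5] 0.0243 49.1
lift 13.09 s=0.2601 [ 0.4818 -0.0635  0.1693] Fax 0.0 [ 0.6  0.1 -1.7] 0.024 49.1
[array([ 0.0455137 ,  0.52102688, -0.78425228,  1.92845774,  0.47179153,
        0.88445344,  0.87126093]), array([-0.05058294,  0.63373417, -0.66561491,  1.97285585,  0.57905207,
        0.73184405,  0.78439618])] [ 0.42  0.22 -0.47  2.06  0.13  0.89  0.08]
[array([-0.30039063,  0.42547556, -0.33481951,  1.94855902,  0.19063312,
        0.79777078, -2.03102594]), array([-0.3761875 ,  0.55181902, -0.24464412,  1.99258407,  0.21966697,
        0.62206408, -2.05495121])]
```

View pics/w4.png

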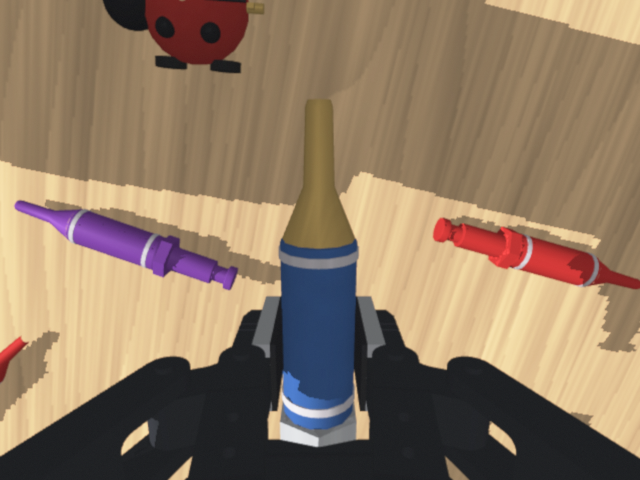

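The nozzle is drawn out and held straight at (318,330). Next I'll carry it over the tray and check.

```bash
python3 - <<'E'
from station import manip
from h import *
r=rv(np.radians(16.1)+np.pi); X=np.array([.5085,.2495,0])
manip.move_l(X+[0,0,.17],speed=.12,rot=r); st(manip,"over")
manip.move_l(X+[0,0,.07],speed=.12); st(manip,"low")
c=wrist(manip); cv2.imwrite("pics/w5.png",c["image"][:,:,::-1])
P,uv=pts(c,np.ones((480,640),bool)); h=hsv(c)[uv[:,1],uv[:,0]]
k=(h[:,0]>65)&(h[:,0]<95)&(h[:,1]>60)&(P[:,2]>.02)&(P[:,2]<.035)
tx=Ro.from_rotvec(r).as_matrix(); Q=(P[k]-X)@tx; print("tray rim in tool x,y:",np.percentile(Q,[1,99],axis=0).round(3))
cork=(abs(P[:,2]-.007)<.006)&(h[:,0]<30)&(h[:,1]>60); Qc=(P-X)@tx; k2=cork&(abs(Qc[:,1])<.06)&(abs(Qc[:,0])<.11); print("cork z",np.median(P[k2,2]))
kb=(h[:,0]>98)&(h[:,0]<118)&(h[:,1]>120)&(abs(Qc[:,1])<.02)&(abs(Qc[:,0])<.06); B=Qc[kb]; 
for a in np.arange(-.02,.04,.01):
    j=abs(B[:,0]-a)<.003
    if j.sum()>3: print(a.round(2),"blue top z",np.percentile(P[kb][j,2],95).round(4))
E
```

```text
over 15.91 s=0.5603 [0.5086 0.2491 0.17  ] Fax 0.4 [ 0.7  0.5 -1.2] 0.0244 49.1
low 16.89 s=0.5609 [0.5089 0.2498 0.0706] Fax 0.3 [-0.1  0.2 -1.4] 0.0246 49.1
tray rim in tool x,y: [[-0.112 -0.074 -0.03 ]
 [ 0.115  0.075 -0.02 ]]
cork z 0.007462556649489172
-0.02 blue top z 0.0941
-0.01 blue top z 0.0941
0.0 blue top z 0.0941
0.01 blue top z 0.094
0.02 blue top z 0.0939
0.03 blue top z 0.0939
```

View pics/w5.png

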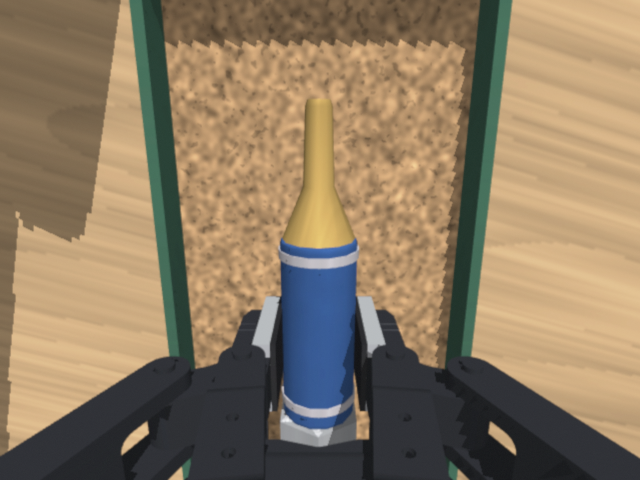

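The nozzle is level and centred over the cork, with tray walls at columns 150 and 490. Next I'll lower until contact and release.

```bash
python3 - <<'E'
from station import manip
from h import *
X=np.array([.5085,.2495,0])
manip.move_l(X+[0,0,.018],speed=.06)
print(manip.move_l(X+[0,0,.0095],speed=.012,f_stop=5)); st(manip,"contact")
manip.let_go(); st(manip,"open")
manip.move_l(X+[0,0,.20],speed=.12); manip.pause(.3); st(manip,"up")
c=wrist(manip); cv2.imwrite("pics/w6.png",c["image"][:,:,::-1])
P,uv=pts(c,np.ones((480,640),bool)); h=hsv(c)[uv[:,1],uv[:,0]]
k=(h[:,0]>98)&(h[:,0]<118)&(h[:,1]>120)&(P[:,2]<.06); print("blue z",np.percentile(P[k],[5,50,97],axis=0).round(4).tolist())
c=manip.capture("scene"); cv2.imwrite("pics/s2.png",c["image"][:,:,::-1])
E
```

```text
True
contact 18.52 s=0.5606 [0.5083 0.2494 0.0112] Fax -0.6 [-1.3 -0.9  5.5] 0.024 49.8
open 19.14 s=0.5604 [0.508  0.2491 0.011 ] Fax 0.3 [0.6 0.5 1. ] 0.0852 0.0
up 21.17 s=0.5607 [0.5084 0.2495 0.1998] Fax 0.4 [-0.2  0.3 -0.3] 0.0854 0.0
blue z [[0.4815, 0.2353, 0.0272], [0.5052, 0.2482, 0.0325], [0.5347, 0.2628, 0.0353]]
```

View pics/w6.png

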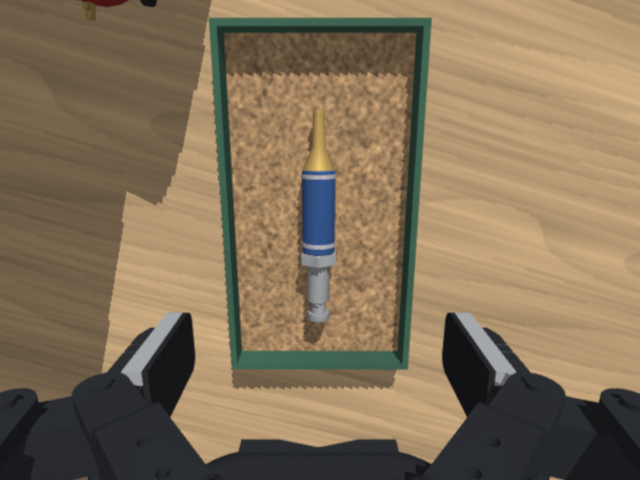

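View pics/s2.png

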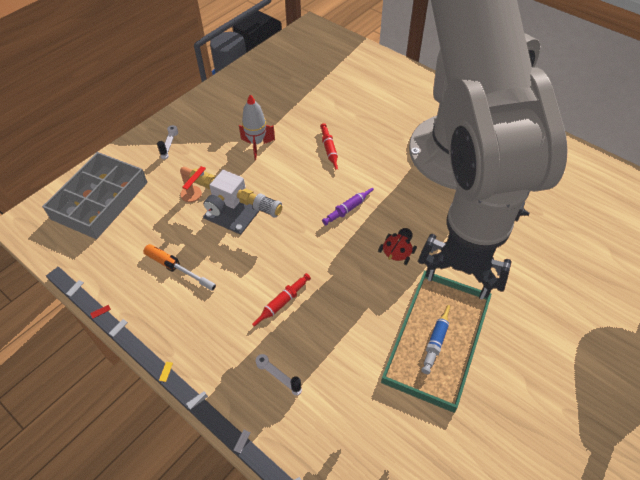

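The nozzle lies flat in the tray at (318,215) in the wrist view and (437,340) in the scene view. The sleeve is forward and the bystanders have not moved.

```bash
python3 -c "
from station import manip
print(manip.hand_in())"
```

```text
the job is handed in; nothing more can be done
None
```

The blue nozzle is unplugged and lying flat in the cork tray, the coupler sleeve is fully forward again, nothing else on the bench was disturbed, and the job was handed in at about 21 s.

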